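Draw the lane's stop gate down with the hook pole

ROBOT

A 6-joint arm with a two-finger parallel gripper is mounted at the origin on the work surface. World frame = base frame: x ahead of the robot, y to its left, z up, the work surface at z = 0. Lengths are in mm, angles in rad, forces in N, time in s.
With the tool pointing down it reaches from about 350 to 775 mm from the base axis. Payload 7.3 kg.
Tool frame: the origin (TCP) lies midway between the tips of the shut fingers; the grasp point (between the pads) lies 19 mm behind it; x points along the fingers, y is the direction in which the jaws open and shut, and the axes are right-handed (so a half turn about x gives the same grasp; the last joint's range is limited). The gripper opens to 92 mm and grips with 3 to 60 N. Pads are 19 mm wide; open, the fingers measure 130 mm over their backs; the gripper's body (75 mm by 190 mm) begins 47 mm behind the grasp point.
Start: joints at [-1.315, 0.342, 1.524, -0, 1.275, -0.146], TCP at [205.338, -483.199, 226.741] pointing down, gripper open.
Joint ranges: [-2.53, 2.53], [-0.77, 2.02], [0.04, 2.7], [-1, 4.14], [0.28, 2.66], [-3.11, 3.11]. Speed limits (rad/s): [2.57, 2.57, 3.14, 3.14, 3.14, 3.14].

INTERFACE

Orientations are given as [roll, pitch, yaw] about the fixed x, y, z axes, in that order (R = Rz(yaw) Ry(pitch) Rx(roll)).
In Python, from plant import bot gives the robot as it stands. The module is installed in compiled form; this text tells all that it offers.
- The arm moves only by the shell command python3 -m handwheel 'ROWS' [OPENING]. ROWS is JSON, a list that holds one entry, the list of rows, each a list of 4 numbers: the shift along the tool's x, y, z in cm, then the turn about the tool's x in rad. A call has 1 to 8 rows; each row shifts and turns the commanded pose from where the row before left it, along the tool's axes as they then stand; what a row does not reach is not made up. A row lasts 1/12 s, in which the tool goes at most 41.7 mm and 7.16 degrees, less where a joint would pass 70% of its speed; a pose out of reach is approached as far as the arm can. A call is refused whole if a number of a shift passes 4.17 or a number of a turn 0.125, either way. A call with a gripper value outside its range is refused whole. OPENING is the opening, from 0 (shut) to 1 (fully open), set as the call begins (- or left out, the last holds). The fingers move at their own pace and stop on an object; the grip force is fixed at half the most. Time passes only in rows, so rows that do not move let the fingers close. It gives the time, the measured TCP pose, the force and the opening at its end, in the units of the state.
- bot.get_obs(): the state, without advancing time (a new reading comes with each control period).
- bot.capture(name): name is "side" or "top" or "wrist"; returns (picture, depth): 420x560x3 uint8, red, green, blue; 420x560 float32, mm along the optical axis (not along the pixel's ray), 0 where there is no reading.
- bot.camera_model(name): a dict with "fx", "fy", "cx", "cy" (pixels), "position" and "rotation" of the camera in the world. Camera axes: x right, y down, z forward; pixel columns grow to the right and rows downward; lengths in mm; the calibration is good to about 2 mm. A picture is of the moment at which its call begins: read the wrist's pose just before it. camera_model takes no time and is no camera call; for the wrist camera it gives the pose at the moment of the call.
- bot.close_job(): hands the job in, once; it reports no verdict.
Trained networks look in the newest picture that a camera, given by its name, has taken for a name from the list of things; names that differ only in an ending like _2 or _b are one class to them, and where a whole thing is asked for, a point or a joint stands for the part that bears it (a point fixed in the world has none). Each returns a list of dicts, best first, with "conf" (0 to 1); they miss things now and then, are a little off and sometimes report something else, mostly with a low value. They report only what shows in the picture. A call takes as long as a camera call. They do not tell look-alikes from the thing itself.
- bot.find_in(camera, label): "bbox" ([left, top, width, height] in pixels, round what is visible of it).
- bot.spot_point(camera, label): "point" ([column, row] in pixels: a listed point, or the origin of a listed thing).
The state is a dict: "time": time; "joint_positions": joint angles; "dq": joint speeds; "tau": joint torques, N m; "tool_pos": TCP position; "tcp_rot": TCP orientation; "contact_force": force on the tool from outside, world axes, zero at the start; "moment": the same for the moment, N m; "grip_width": finger opening in mm.
Only numpy, scipy, OpenCV 4.12 (cv2) and the standard library are available. Lean on these libraries where they do the work, as an engineer would, in place of code of your own. Each camera call takes 0.05 s, during which the arm holds its last target.

TASK

Close the stop gate of the roller lane: take the yellow hook pole from its green cradle, put its hook down through the steel ring on the raised gate, and draw the gate fully down with the hook still in the ring. Then unhook the pole and lay it back in both forks of its cradle, leaving the gate fully down. Keep the gripper and arm off the lane and gate, and leave the cups and other goods standing on the table where they are.

Things in the scene. Friction and masses are not known exactly. Their poses are not given: they have to be found in the camera images.
- pole: Loose hook pole, about 193 mm long, 70 to 120 g: yellow square handle 16 x 16 x 140 mm, then a dark steel rod of 8 mm diameter with a hook. Origin at the handle's centre, on its axis; +x along it to the hook, z up. It starts in the cradle with the hook down and to the cradle's +x. Balance point within 30 mm of the origin, towards the hook.
- hook_tip (a point): End of the hook's prong, at x = 96, y = 0, z = -38 mm in the pole's frame (its round end of 4 mm radius extends beyond). From the far end of the bridge (x = 119, z = -10 mm) the prong folds back 36 mm, 50 degrees below -x. With the handle pitched 40 degrees, hook end up, the prong points straight down.
- hook_bend (a point): Middle of the hook's bridge, where the ring's bar should hang, at x = 113, y = 0, z = -5 mm in the pole's frame, on the rod's centre line. From the handle the rod runs along the axis to x = 107, then the bridge slopes 40 degrees below +x for 16 mm. With the handle pitched 40 degrees, hook end up, the bridge is level.
- cradle: Fixed cradle, white base plate 190 x 90 x 10 mm; origin centred under it; x along the lying pole. Two green forks, 10 mm thick, 50 mm wide, at x = -52 and +52 mm, with slots open upwards: floor 60 mm above the table, 23 mm wide, flared above to the top at 90 mm. The middle between the forks is free for fingers. Stands on the left or the right.
- rest (a point): Where the pole's origin belongs: midway between the forks, 68 mm above the table, axes as the cradle's. Laid back anywhere in both slots with its origin within 20 mm along x, it counts as seated.
- lane: Fixed roller lane, blue sides 280 mm apart, steel rollers 70 mm high, two aluminium guide posts (362 mm high, 320 mm over their outsides, 34 mm deep) at the robot's end. Origin on the table midway between the posts; +x runs along the lane away from the robot, z up; no gate bar joins the posts above. A blue gift box with cups stands on it.
- shutter (a joint): Position of the gate (clear panel, blue frame, orange top rail, 284 mm wide, 142 mm high), sliding vertically between the posts: 0 = fully up, 0.140 m = fully down at its stop; it starts between 0 and 0.03. Guide friction holds it wherever it is left; drawing it down takes about 1 to 3 N, pushing it up about 8 N.
- ring (a point): Centre of the level steel ring on the robot's side of the gate's orange top rail: bar 8 mm thick, 44 mm clear hole with vertical axis, 60 mm outside; the centre is 46 mm in front of (at -x of) the gate's middle plane, 287 mm above the table with the gate fully up, 147 mm with it down; axes as the lane's.
- cup_a: Orange cup on the table, 68 mm across, 45 mm high; leave alone. Origin under its centre.
- cup_b: Yellow cup on the table, same size; leave alone.
- flats: Stack of flat cardboard, 175 x 105 x 30 mm; leave alone. Origin under its centre.
- tape: Roll of brown tape lying flat, 100 mm across, 48 mm high; leave alone. Origin under its centre.
- ink_pad: Red ink pad box, 90 x 70 x 25 mm; leave alone. Origin under its centre.
Mind the look-alikes: they are no part of the job. Several things have the shape of the pole; the one meant has the colours described above.

How it is judged (in metres and radians):
On the way, in this order (a step that is already met when the one before it is completed fails the run):
1. The hook's prong is down through the ring while the gate is still up (horizontal distance between hook_tip and ring below 0.024 m and z of hook_tip in the frame of ring below -0.005 m and z of hook_bend in the frame of ring above 0 m and value of joint shutter below 0.05 m), for 0.1 s.
2. The gate is fully down with the hook still in the ring (value of joint shutter above 0.134 m and horizontal distance between hook_tip and ring below 0.03 m and z of hook_tip in the frame of ring below -0.004 m), for 0.1 s.
At the end, for the whole second after the job is handed in: The gate is within 7 mm of fully down; the pole lies released and still in both forks of the cradle, its origin within 25 mm along, 8 mm across and 6 mm in height of its rest, parallel to the cradle within 0.12 rad (value of joint shutter above 0.133 m and x of pole in the frame of rest between -0.025 and 0.025 m and y of pole in the frame of rest between -0.008 and 0.008 m and z of pole in the frame of rest between -0.006 and 0.006 m and angle between the x axis of pole and the x axis of rest, either way round below 0.12 rad and linear speed of pole below 0.02 m/s); the robot touches nothing.
It fails at once if The gripper or arm presses on the lane or gate (over 2 N) (contact force between any of the fingers, the arm and lane above 2 N).
It fails at once if A cup, the card, the tape or the ink pad on the table is moved by more than 30 mm (distance of any of cup_a, cup_b, flats, tape, ink_pad from where it was at the start of the episode above 0.03 m).
It also fails if it takes over 64 s, if anything falls off the work surface, if the arm or the gripper's body presses on something with over 40 N, if the wrist force passes 120 N, or if a joint passes its speed limit or range.

## Working session

There is one attempt and no reset: what is moved stays moved. The work goes in short steps, Python scripts to look and compute and a shell command to move; the robot and the scene stay as the last step left them, time stands still between calls to the robot, and variables do not carry over. Pictures are saved under pics/ and viewed, and the job is handed in when it is done.

```bash
ls; mkdir -p pics
cat > h.py <<'E'
import numpy as np, cv2
from plant import bot
def cap(n,f):
    p,d=bot.capture(n); cv2.imwrite('pics/'+f+'.png',cv2.cvtColor(p,cv2.COLOR_RGB2BGR)); np.save('pics/'+f+'.npy',d); return p,d
def world(m,u,v,z):
    pc=np.array([(u-m['cx'])/m['fx']*z,(v-m['cy'])/m['fy']*z,z]); return np.array(m['rotation'])@pc+np.array(m['position'])
def cloud(m,d):
    v,u=np.indices(d.shape); pc=np.stack([(u-m['cx'])/m['fx']*d,(v-m['cy'])/m['fy']*d,d],-1)
    return pc@np.array(m['rotation']).T+np.array(m['position'])
def proj(m,P):
    pc=np.array(m['rotation']).T@(np.array(P)-np.array(m['position'])); return pc[:2]/pc[2]*[m['fx'],m['fy']]+[m['cx'],m['cy']]
E
python3 - <<'E'
from h import *
print(bot.get_obs())
for n in ['side','top','wrist']:
    m=bot.camera_model(n); print(n,m); cap(n,n+'0')
    for l in ['pole','ring','cradle','hook_tip','shutter']:
        try: print(l,[(x['bbox'],round(x['conf'],2)) for x in bot.find_in(n,l)])
        except Exception as e: print(l,e)
E
```

```text
pics
{'time': 0.0, 'joint_positions': array([-1.31497078e+00,  3.42740874e-01,  1.52500774e+00,  1.18126402e-05,
        1.27538442e+00, -1.45983193e-01]), 'dq': array([ 7.22662693e-04, -3.19079258e-04,  8.13828490e-05,  2.10818349e-03,
       -1.72673832e-03,  5.45491786e-04]), 'tau': array([-1.55068297e-03, -4.31246459e+01, -2.44213986e+01,  7.15618883e-02,
        5.60708146e-02, -1.35777091e-04]), 'tool_pos': array([ 205.24904017, -482.78351866,  226.03877483]), 'tcp_rot': array([-1.7241124 ,  1.5692559 ,  1.81928555]), 'contact_force': array([1.21882884, 0.08142855, 0.25682549]), 'moment': array([ 0.02682881, -0.04221023, -0.03390397]), 'grip_width': 91.8374124505413}
side {'fx': 424.5746568284756, 'fy': 424.5746568284756, 'cx': 282.11639286816376, 'cy': 209.74939161835385, 'position': array([-275.602375 , -706.8121553,  792.0044892]), 'rotation': array([-2.1129205 ,  0.01775073, -0.81646452])}
pole [([256.7, 330.3, 67.2, 47.3], 0.96), ([381.9, 344.5, 65.8, 54.9], 0.69), ([219.1, 182.1, 18.8, 20.4], 0.51)]
ring [([298.2, 143.9, 67.6, 57.8], 0.69), ([217.6, 182.2, 22.1, 21.3], 0.
[... 469 characters left out ...]
194.2, 7.0, 56.0], 0.76)]
ring [([223.7, 126.5, 90.3, 31.5], 0.93), ([354.3, 204.9, 29.3, 54.9], 0.53)]
cradle [([355.7, 204.7, 25.1, 54.0], 0.69)]
hook_tip [([413.8, 242.1, 3.4, 44.3], 0.71), ([364.0, 198.7, 9.9, 56.2], 0.5)]
shutter [([219.3, 128.2, 93.7, 32.7], 0.95)]
wrist {'fx': 378.7715248825073, 'fy': 378.7715248825073, 'cx': 272.7480734743985, 'cy': 211.77611186525763, 'position': array([ 281.73395764, -449.71544428,  384.04355075]), 'rotation': array([ 2.82861950e+00, -5.63953662e-04, -1.16992104e+00])}
pole [([5.6, 0.0, 106.8, 164.3], 0.69), ([280.5, 0.0, 76.5, 118.0], 0.57)]
ring []
cradle []
hook_tip [([7.7, 0.0, 102.2, 165.4], 0.71), ([283.7, 1.8, 73.5, 119.6], 0.58)]
shutter []
```

```bash
sed -i "s/np.array(m\['rotation'\])/rot(m)/" h.py
cat >> h.py <<'E'
from scipy.spatial.transform import Rotation as Ro
def rot(m): return Ro.from_euler('xyz',m['rotation']).as_matrix()
E
cat h.py|head -12
```

```text
import numpy as np, cv2
from plant import bot
def cap(n,f):
    p,d=bot.capture(n); cv2.imwrite('pics/'+f+'.png',cv2.cvtColor(p,cv2.COLOR_RGB2BGR)); np.save('pics/'+f+'.npy',d); return p,d
def world(m,u,v,z):
    pc=np.array([(u-m['cx'])/m['fx']*z,(v-m['cy'])/m['fy']*z,z]); return rot(m)@pc+np.array(m['position'])
def cloud(m,d):
    v,u=np.indices(d.shape); pc=np.stack([(u-m['cx'])/m['fx']*d,(v-m['cy'])/m['fy']*d,d],-1)
    return pc@rot(m).T+np.array(m['position'])
def proj(m,P):
    pc=rot(m).T@(np.array(P)-np.array(m['position'])); return pc[:2]/pc[2]*[m['fx'],m['fy']]+[m['cx'],m['cy']]
from scipy.spatial.transform import Rotation as Ro
```

View pics/side0.png

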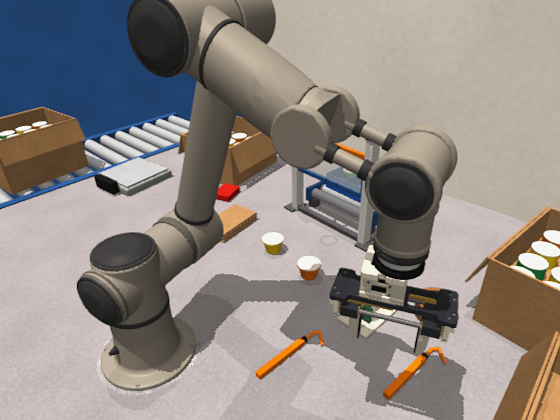

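View pics/top0.png

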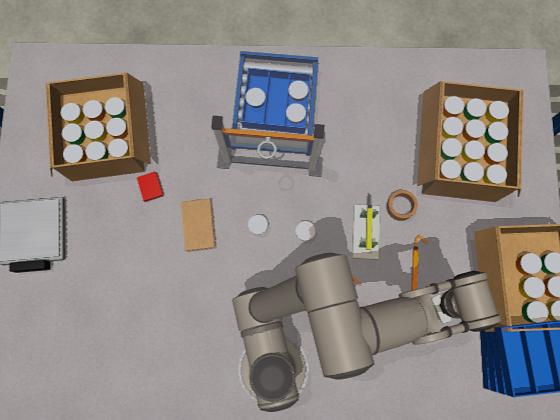

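View pics/wrist0.png

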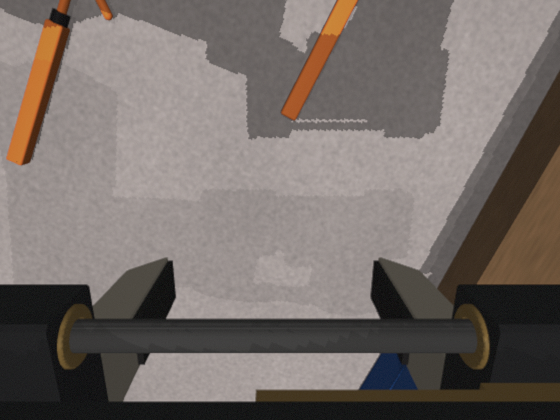

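Yellow/dark pole candidates in the top picture: the orange look-alikes lie on the table at (416,262) and (355,280), and the yellow pole is in the green-fork cradle at (369,222). I choose the yellow one, and will check it in a close crop. The ring is at (267,149).

```bash
cat > m.py <<'E'
from h import *
import cv2
p=cv2.imread('pics/top0.png'); d=np.load('pics/top0.npy'); m=bot.camera_model('top'); C=cloud(m,d)
a=cv2.resize(p[180:270,335:425],(540,540),interpolation=cv2.INTER_CUBIC); b=cv2.resize(p[110:200,205:335],(780,540),interpolation=cv2.INTER_CUBIC)
cv2.imwrite('pics/cropA.png',a); cv2.imwrite('pics/cropB.png',b)
hsv=cv2.cvtColor(p,cv2.COLOR_BGR2HSV)
def fit(mask,name):
    v,u=np.nonzero(mask); P=C[v,u]; P=P[np.isfinite(P).all(1)&(d[v,u]>0)]
    print(name,len(P),'med',np.median(P,0).round(1),'min',P.min(0).round(1),'max',P.max(0).round(1))
    c=P[:,:2].mean(0); w,V=np.linalg.eigh(np.cov(P[:,:2].T)); ax=V[:,1]*np.sign(V[0,1]); s=(P[:,:2]-c)@ax
    print('  c',c.round(1),'ang',np.degrees(np.arctan2(ax[1],ax[0])).round(2),'ext',s.min().round(1),s.max().round(1)); return P
M=np.zeros(d.shape,bool)
def box(x0,y0,x1,y1): z=M.copy(); z[y0:y1,x0:x1]=1; return z
H,S,V=hsv[...,0],hsv[...,1],hsv[...,2]
fit(box(340,190,400,265)&(H>24)&(H<34)&(S>150)&(V>100),'handle')
fit(box(340,190,400,265)&(H>40)&(H<85)&(S>70),'green')
fit(box(340,190,400,265)&(C[...,2]>5)&(C[...,2]<20)&(S<40),'base')
fit(box(215,120,325,145)&(H>5)&(H<20)&(S>150)&(C[...,2]>150),'rail')
fit(box(205,110,335,180)&(C[...,2]>345)&(C[...,2]<380),'posts')
fit(box(255,138,280,160)&(C[...,2]>240)&(C[...,2]<330),'ring')
for l in ['ring','pole','hook_tip','hook_bend','cradle','rest','lane','cup_a','cup_b','tape']:
    print(l,[(np.round(x['point'],1),round(x['conf'],2)) for x in bot.spot_point('top',l)])
E
python3 - <<'E'
from h import *
cap('top','top0')
exec(open('m.py').read())
E
```

```text
handle 181 med [ 463.3 -313.2   72.9] min [ 393.6 -324.7   32.9] max [ 532.3 -305.1   85.7]
  c [ 462.8 -313.7] ang -2.37 ext -69.3 69.8
green 32 med [ 414.5 -325.2   80.9] min [ 407.5 -340.6   52.4] max [ 519.2 -287.8   92.4]
  c [ 454.  -313.3] ang -0.58 ext -46.3 65.5
base 1009 med [ 459.1 -306.9    8.9] min [ 349.4 -432.2    5. ] max [ 612.2 -223.7   19.8]
  c [ 462.6 -316.6] ang 2.33 ext -114.9 148.2
rail 369 med [708.   26.4 296.8] min [ 691.5 -113.   287.9] max [724.3 161.  308. ]
  c [708.1  24.1] ang 85.78 ext -137.5 137.3
posts 287 med [ 706.4 -111.7  360. ] min [ 676.3 -141.2  345.3] max [738.8 186.6 370.2]
  c [706.7  21.8] ang 85.7 ext -163.9 165.8
ring 211 med [679.5  23.2 286.1] min [633.3 -10.  240. ] max [711.   65.1 297.8]
  c [675.6  24.4] ang -2.84 ext -42.3 33.8
ring [(array([265.4, 147.8]), 0.96)]
pole [(array([413.8, 268.7]), 0.82), (array([370.2, 228.6]), 0.73)]
hook_tip [(array([365.4, 205.2]), 0.75), (array([425.8, 242.2]), 0.69), (array([302.6, 232.1]), 0.58), (array([359.1, 283.3]), 0.57)]
hook_bend [(array([371. , 193.8]), 0.74), (array([416.9, 239.6]), 0.63), (array([347.7, 277.1]), 0.6), (array([402.8, 207.8]), 0.18)]
cradle [(array([369.8, 233.7]), 0.9)]
rest [(array([366. , 223.9]), 0.57), (array([371.3, 197.1]), 0.4)]
lane [(array([270.4, 164.8]), 0.59)]
cup_a [(array([303.1, 234.8]), 0.83), (array([257.5, 230.7]), 0.76)]
cup_b [(array([303.1, 234.8]), 0.83), (array([257.5, 230.7]), 0.76)]
tape [(array([404. , 207.1]), 0.82), (array([365.9, 203.4]), 0.18)]
```

View crops.

View pics/cropA.png

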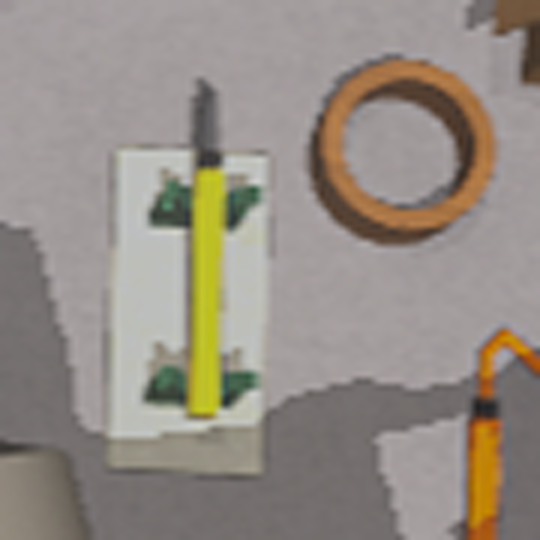

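View pics/cropB.png

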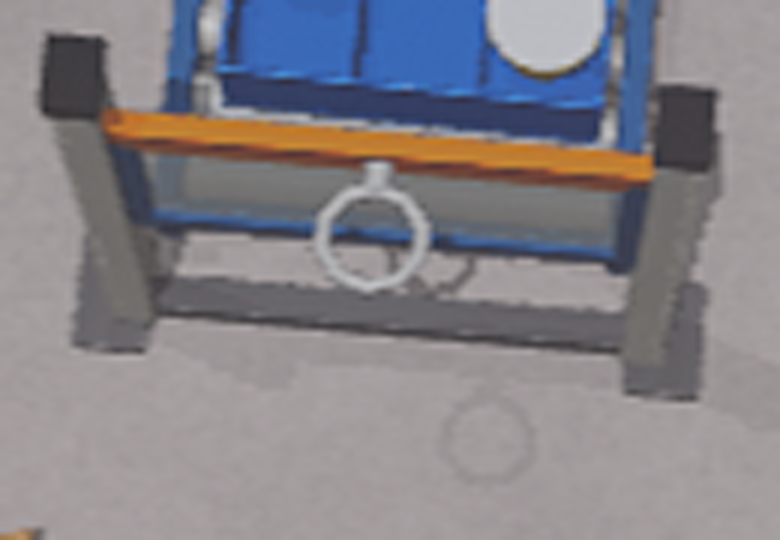

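Run:
```python
from h import *
m=bot.camera_model('top'); R=rot(m); o=np.array(m['position'])
def atz(u,v,z):
    r=R@np.array([(u-m['cx'])/m['fx'],(v-m['cy'])/m['fy'],1]); return o+r*(z-o[2])/r[2]
print('ring',atz(265.4,147.8,287), atz(267,149,287), 'pole',atz(370.2,228.6,68))
d=np.load('pics/top0.npy');C=cloud(m,d)
c=C[135:162,252:285].reshape(-1,3); k=(c[:,2]>274)&(c[:,2]<300)&(c[:,0]<690); q=c[k]; print(len(q),q.min(0),q.max(0),np.median(q,0)); 
A=np.c_[2*q[:,:2],np.ones(len(q))]; s=np.linalg.lstsq(A,(q[:,:2]**2).sum(1),rcond=None)[0]; print('circ',s[:2],np.sqrt(s[2]+s[0]**2+s[1]**2))
ob=bot.get_obs(); T=Ro.from_euler('xyz',ob['tcp_rot']).as_matrix(); print(T.round(3)); W=bot.camera_model('wrist'); print('cam in tool',T.T@(np.array(W['position'])-ob['tool_pos']))
```

```text
ring [666.59124071  30.79243326 287.        ] [662.84511978  25.86929574 287.        ] pole [ 461.74853526 -319.10304105   68.        ]
141 [633.28219039  -1.63309202 277.85370325] [689.87828812  53.45010519 297.80210197] [661.47500066  25.25866139 288.08699825]
circ [662.13222386  25.61385354] 25.450247185668893
[[-0.     0.391 -0.92 ]
 [-0.    -0.92  -0.391]
 [-1.     0.     0.   ]]
cam in tool [-157.29984226   -0.91024304  -83.39783162]
```

Crop A shows the yellow pole in the green forks on the white base, with its hook end up and toward +x. The orange poles are the decoys. Crop B shows the ring at crop (372,237), about (662, 26, 287) in the world. The gate is fully up and the measured heights match the description.

Next I turn the jaws across the pole and go above it.

```bash
python3 -m handwheel '[[[0,0,0,0.111],[0,0,0,0.111],[0,0,0,0.111],[0,0,0,0.111]]]' 0.5
python3 -m handwheel '[[[0,-1.8,-2.74,0],[0,-1.8,-2.74,0],[0,-1.8,-2.74,0],[0,-1.8,-2.74,0],[0,-1.8,-2.74,0],[0,-1.8,-2.74,0],[0,-1.8,-2.74,0],[0,-1.8,-2.74,0]]]'
python3 -m handwheel '[[[0,-1.8,-2.74,0],[0,-1.8,-2.74,0],[0,0,0,0],[0,0,0,0]]]'
python3 - <<'E'
from h import *
print(bot.get_obs()['tool_pos'])
p,d=cap('wrist','w1'); m=bot.camera_model('wrist'); C=cloud(m,d); q=cv2.cvtColor(p,cv2.COLOR_RGB2HSV)
M=(q[...,0]>24)&(q[...,0]<34)&(q[...,1]>150)&(q[...,2]>80)&(C[...,2]>50)&(C[...,2]<100)
P=C[M]; print(len(P),P.min(0),P.max(0),P.mean(0)); t=P[P[:,2]>70]; w,V=np.linalg.eigh(np.cov(t[:,:2].T)); a=V[:,1]*np.sign(V[0,1]); print('top',t.mean(0),np.degrees(np.arctan2(a[1],a[0])))
for x in (430,460,490,520):
  s=t[abs(t[:,0]-x)<6]; print(x,s[:,1].min(),s[:,1].max(),np.median(s[:,2]))
E
```

```text
time: 1.78
tool_pos: [205.3, -483.2, 226.7]
tcp_rot: [1.718, 1.571, -1.471]
contact_force: [0.6, -0.4, 0.3]
grip_width: 69.7
time: 2.45
tool_pos: [431.7, -347.5, 226.9]
tcp_rot: [2.15, 1.57, -1.034]
contact_force: [0.4, -0.1, -0.1]
grip_width: 45.7
time: 2.78
tool_pos: [487.6, -313.8, 226.3]
tcp_rot: [-0.137, 1.57, 2.965]
contact_force: [-0.2, 0.3, -0.1]
grip_width: 46.1
[ 487.64361829 -313.82921962  226.34232403]
256 [ 393.08595426 -323.8874914    72.61384327] [ 497.07627224 -305.03888869   77.00088078] [ 443.79278169 -315.94363902   74.83891761]
top [ 443.79278169 -315.94363902   74.83891761] -3.9118776349364053
430 -320.74570525795235 -306.3388749368655 74.70124380884101
460 -322.01056455953767 -307.71521146022695 74.82404763840347
490 -323.88749140358465 -312.52744006295455 74.98075523033606Traceback (most recent call last):
  File "<stdin>", line 7, in <module>
    return umr_minimum(a, axis, None, out, keepdims, initial, where)
ValueError: zero-size array to reduction operation minimum which has no identity
```

View pics/w1.png

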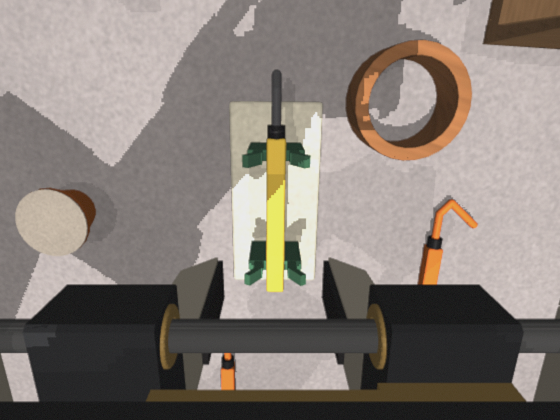

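The wrist view shows the yellow pole vertical at column 277, between the jaws and in both green forks. Descending and gripping.

```bash
python3 -m handwheel '[[[3,0.2,0,0],[3,0,0,0],[3,0,0,0],[3,0,0,0],[3,0,0,0],[2.7,0,0,0],[0,0,0,0],[0,0,0,0]]]'
python3 - <<'E'
from h import *
cap('wrist','w2'); cap('side','s2'); print(bot.get_obs()['tool_pos'])
E
```

```text
time: 3.5
tool_pos: [485.1, -317.4, 49.2]
tcp_rot: [-0.585, 1.568, 2.513]
contact_force: [0.2, 0.2, 0.8]
grip_width: 45.9
[ 487.00794604 -318.32596418   51.64732838]
```

View pics/w2.png

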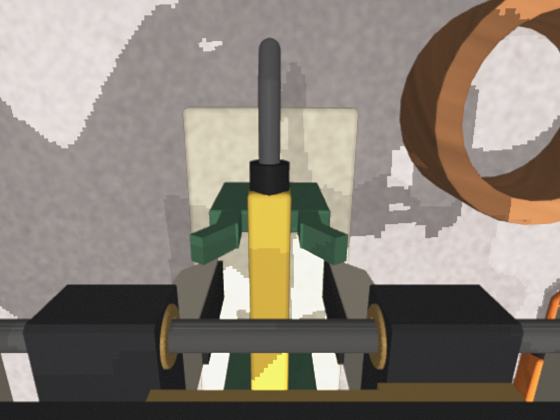

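The pole sits between the fingers, with its axis at column 270. Closing.

```bash
python3 -m handwheel '[[[0,0,0,0],[0,0,0,0],[0,0,0,0],[0,0,0,0],[0,0,0,0],[0,0,0,0],[0,0,0,0],[0,0,0,0]]]' 0
python3 -m handwheel '[[[0,0,0,0],[-1,0,0,0],[-2,0,0,0],[-2,0,0,0],[-2,0,0,0],[-1,0,0,0],[0,0,0,0],[0,0,0,0]]]'
python3 - <<'E'
from h import *
cap('wrist','w3'); cap('side','s3'); cap('top','t3'); o=bot.get_obs(); print(o['tool_pos'],o['grip_width'],o['contact_force'],o['moment'])
E
```

```text
time: 4.27
tool_pos: [486.8, -316.9, 50.2]
tcp_rot: [2.607, 1.57, -0.577]
contact_force: [-0.5, 1.1, 5.2]
grip_width: 15.6
time: 4.93
tool_pos: [486.5, -316.9, 129.7]
tcp_rot: [2.161, 1.57, -1.022]
contact_force: [-0.6, 0.7, -1.9]
grip_width: 15.7
[ 485.91498973 -316.37225109  128.25902743] 15.526929903088403 [-0.07649989 -0.18473566 -1.32286518] [0.01479445 0.0083515  0.00938039]
```

View pics/w3.png

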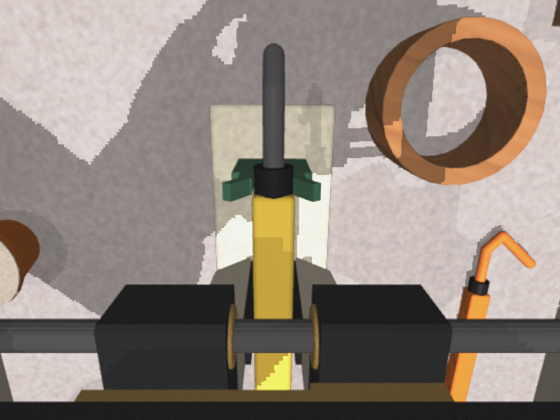

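View pics/s3.png

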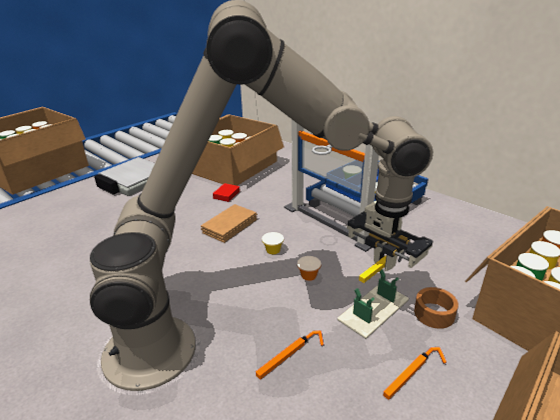

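The pole is lifted and held. The handle axis is at column 273 and the rod end at row 45. I'll measure the pole in the tool frame.

```bash
cat > pole.py <<'E'
from h import *
def polefit(f):
    d=np.load(f'pics/{f}.npy'); m=bot.camera_model('wrist'); C=cloud(m,d); o=bot.get_obs(); T=Ro.from_euler('xyz',o['tcp_rot']).as_matrix()
    L=(C-o['tool_pos'])@T   # tool frame
    # forward f=-z tool, lateral y, height relative grasp point = -x-19
    F=np.stack([-L[...,2],L[...,1],-L[...,0]-19],-1)
    for r in range(36,290,14):
        row=F[r,225:330]; k=(row[:,2]>-60)&(row[:,2]<40)&(abs(row[:,1])<30)&(d[r,225:330]>0)
        if k.any():
            q=row[k]; print(r,'fwd %.1f'%np.median(q[:,0]),'lat %.1f %.1f'%(q[:,1].min(),q[:,1].max()),'top %.1f'%np.median(q[:,2]),k.sum())
E
python3 -c "
from pole import *
polefit('w3'); o=bot.get_obs(); T=Ro.from_euler('xyz',o['tcp_rot']).as_matrix(); print(T.round(3))
print([ (x['point'],x['conf']) for l in ['hook_tip','hook_bend'] for x in bot.spot_point('wrist',l)])"
```

```text
50 fwd 96.5 lat -4.1 3.2 top -8.8 21
64 fwd 91.6 lat -4.0 3.6 top -4.8 22
78 fwd 86.8 lat -4.3 3.4 top -0.9 23
92 fwd 82.2 lat -4.3 3.4 top 1.4 23
106 fwd 77.6 lat -4.3 3.5 top 1.8 23
120 fwd 72.8 lat -4.4 3.5 top 1.2 23
134 fwd 67.9 lat -4.4 3.2 top 1.3 22
148 fwd 63.0 lat -4.1 3.2 top 1.8 21
162 fwd 57.9 lat -4.1 3.3 top 1.6 21
176 fwd 53.3 lat -8.0 6.7 top 4.3 40
190 fwd 48.1 lat -24.1 20.6 top 4.4 42
204 fwd 43.3 lat -8.2 7.3 top 5.9 43
218 fwd 37.8 lat -8.3 7.4 top 5.8 43
232 fwd 32.3 lat -8.4 7.0 top 5.8 42
246 fwd 26.6 lat -8.5 7.2 top 5.8 42
260 fwd 20.6 lat -15.3 13.8 top 5.4 65
274 fwd 10.3 lat -20.3 22.8 top -2.9 105
288 fwd 9.0 lat -15.4 14.2 top 6.3 78
[[-0.002 -0.042 -0.999]
 [ 0.002 -0.999  0.042]
 [-1.    -0.002  0.002]]
[([529.9, 267.0], 0.77), ([10.4, 244.4], 0.65), ([494.8, 241.8], 0.96), ([270.8, 69.0], 0.7)]
```

```bash
python3 -m handwheel '[[[-3,0,0,0],[-4,0,0,0],[-4,0,0,0],[-4,0,0,0],[-4,0,0,0],[-2.4,0,0,0],[0,0,0,0],[0,0,0,0]]]'
python3 -m handwheel '[[[0,-2,0,0],[0,-3,0,0],[0,-3,0,0],[0,-3,0,0],[0,-3,0,0],[0,-3,0,0],[0,-3,0,0],[0,-3,0,0]]]'
python3 -m handwheel '[[[0,-3,0,0],[0,-3,0,0],[0,-3,0,0],[0,-2,0,0],[0,-0.9,0,0],[0,0,0,0],[0,0,0,0],[0,0,0,0]]]'
python3 -m handwheel '[[[0,0,-1,0],[0,0,-2,0],[0,0,-1.5,0],[0,0,-0.5,0],[0,0,0,0],[0,0,0,0],[0,0,0,0],[0,0,0,0]]]'
python3 - <<'E'
from pole import *
cap('wrist','w4'); cap('top','t4'); o=bot.get_obs(); print(o['tool_pos'],o['tcp_rot'],o['grip_width'],o['contact_force'],o['moment']); polefit('w4')
E
```

```text
time: 5.85
tool_pos: [486.9, -317.1, 344.3]
tcp_rot: [2.463, 1.569, -0.721]
contact_force: [-0.3, -0.0, -1.3]
grip_width: 15.7
time: 6.52
tool_pos: [495.4, -85.5, 341.0]
tcp_rot: [-0.269, 1.566, 2.83]
contact_force: [1.3, 0.3, -1.4]
grip_width: 15.6
time: 7.18
tool_pos: [501.2, 30.6, 342.9]
tcp_rot: [0.393, 1.569, -2.792]
contact_force: [0.5, 0.2, -1.5]
grip_width: 15.8
time: 7.85
tool_pos: [550.7, 29.5, 344.0]
tcp_rot: [2.619, 1.571, -0.565]
contact_force: [0.2, 1.0, -1.6]
grip_width: 15.5
[550.82082046  29.69217008 344.09873911] [ 2.86347753  1.57030321 -0.32027416] 15.376528331754924 [ 0.74810316  0.06987865 -1.25124976] [ 0.0065299   0.01184027 -0.00607339]
50 fwd 96.5 lat -4.0 3.3 top -8.8 21
64 fwd 91.6 lat -4.0 3.6 top -4.9 22
78 fwd 86.8 lat -4.3 3.5 top -0.8 23
92 fwd 82.2 lat -4.2 3.4 top 1.5 23
106 fwd 77.5 lat -4.3 3.5 top 1.7 23
120 fwd 72.8 lat -4.4 3.5 top 1.1 23
134 fwd 67.9 lat -4.4 3.1 top 1.1 22
148 fwd 62.9 lat -4.0 3.2 top 1.3 21
162 fwd 57.9 lat -4.1 3.2 top 1.6 21
176 fwd 53.4 lat -7.9 6.7 top 4.8 39
190 fwd 48.2 lat -7.6 6.7 top 4.5 38
204 fwd 43.3 lat -8.2 7.3 top 5.9 43
218 fwd 37.8 lat -8.3 7.4 top 5.9 43
232 fwd 32.3 lat -8.4 7.1 top 5.8 42
246 fwd 26.7 lat -8.5 7.2 top 6.0 42
260 fwd 20.6 lat -15.2 13.9 top 5.3 66
274 fwd 10.4 lat -20.4 22.8 top -2.8 105
288 fwd 9.0 lat -15.4 14.1 top 6.2 78
```

View pics/w4.png

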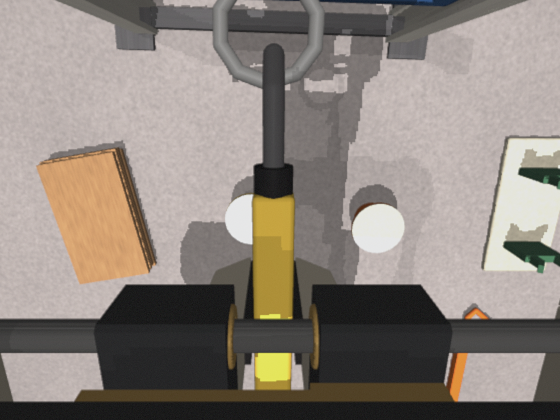

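View pics/t4.png

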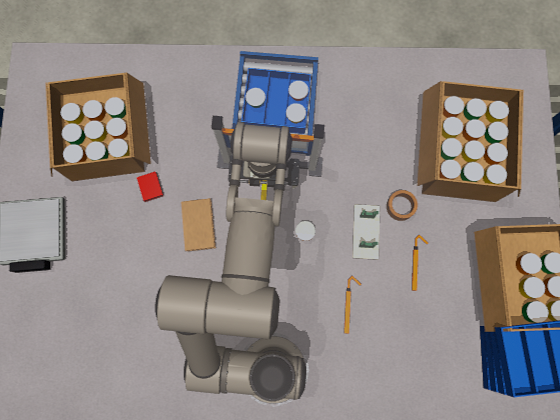

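The wrist view shows the hook end at (273,50), just short of the ring, which is centred near (268,25). I'll fit the ring in 3D from the wrist depth.

```bash
cat > ring.py <<'E'
from h import *
def ringfit(f,z0=287,tol=9,dx=0):
    d=np.load(f'pics/{f}.npy'); m=bot.camera_model('wrist'); C=cloud(m,d); o=bot.get_obs()
    q=C[d>0]; k=(abs(q[:,2]-z0)<tol)&(np.hypot(q[:,0]-662,q[:,1]-26)<42)&(q[:,0]<688); q=q[k]
    q0=q
    from scipy.optimize import least_squares
    s=least_squares(lambda p:np.hypot(q[:,0]-p[0],q[:,1]-p[1])-26,[662,26],loss='soft_l1')
    print(len(q),'ring',s.x,'ztop',np.percentile(q[:,2],[50,95]),'res',np.abs(s.fun).mean(), 'y-range',q[:,1].min(),q[:,1].max(),'xmin',q[:,0].min())
    T=Ro.from_euler('xyz',o['tcp_rot']).as_matrix(); e=T.T@(np.r_[s.x,z0]-o['tool_pos']); print('ring in tool: fwd %.1f lat %.1f'%(-e[2],e[1]))
E
python3 -c "
from ring import *
ringfit('w4')"
```

```text
3073 ring [664.00072753  27.96638448] ztop [288.93056381 290.44363339] res 2.1385682173738703 y-range -1.0478555804553622 57.03281015887249 xmin 634.7997281705414
ring in tool: fwd 113.1 lat -3.1
```

```bash
python3 -m handwheel '[[[0,-0.1,-1,0],[0,-0.16,-1,0],[0,0,-0.96,0],[0,0,0,0],[0,0,0,0],[0,0,0,0]]]'
python3 - <<'E'
from pole import *
from ring import *
cap('wrist','w5'); cap('side','s5'); o=bot.get_obs(); print(o['tool_pos'],o['contact_force']); ringfit('w5')
E
```

```text
time: 8.45
tool_pos: [580.4, 31.1, 343.8]
tcp_rot: [0.255, 1.57, -2.929]
contact_force: [-0.0, 0.8, -1.1]
grip_width: 15.8
[580.44629856  31.08835855 343.97956325] [ 1.01180831  0.83574431 -0.86893199]
3869 ring [662.84103396  27.89120066] ztop [289.09393369 290.50057163] res 2.1234094599418434 y-range -1.207919308983648 56.67121978755405 xmin 635.6086992517074
ring in tool: fwd 82.4 lat -0.3
```

View pics/w5.png

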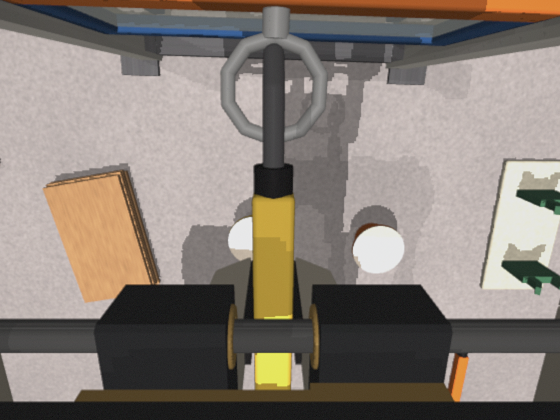

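View pics/s5.png

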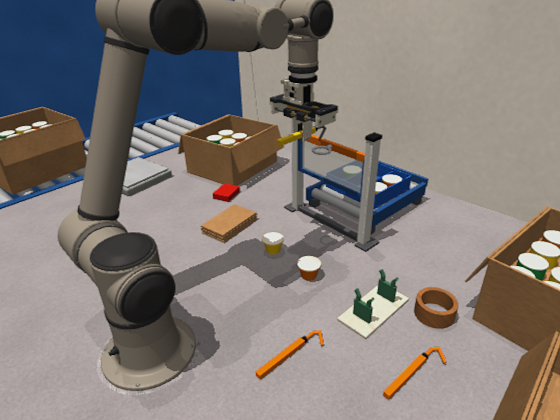

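The prong is over the ring: ring centre (274,87), hook end (274,48). Lowering it through.

```bash
python3 -m handwheel '[[[1,0,0,0],[1,0,0,0],[1,0,0,0],[1,0,0,0],[1,0,0,0],[0,0,0,0],[0,0,0,0],[0,0,0,0]]]'
python3 - <<'E'
from pole import *
from ring import *
cap('wrist','w6'); cap('side','s6'); o=bot.get_obs(); print(o['tool_pos'],o['contact_force']); ringfit('w6')
a=cv2.imread('pics/s6.png')[90:190,240:390]; cv2.imwrite('pics/s6c.png',cv2.resize(a,(780,520),interpolation=cv2.INTER_CUBIC))
E
```

```text
time: 9.22
tool_pos: [581.2, 31.0, 294.1]
tcp_rot: [3.029, 1.57, -0.155]
contact_force: [-0.7, -0.6, -0.9]
grip_width: 15.5
[581.28174849  31.01858576 294.39486506] [ 0.28547271 -0.75330786 -1.01128973]
6799 ring [662.73929331  27.87812224] ztop [289.18475523 290.61062284] res 2.1790871544274686 y-range -1.3346395794313217 56.90634987749749 xmin 635.2866683133223
ring in tool: fwd 81.5 lat -0.3
```

View pics/w6.png

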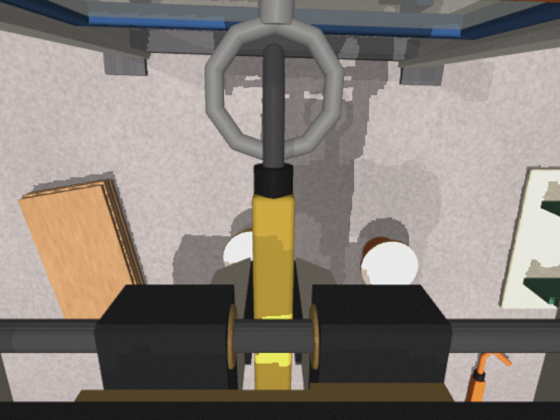

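View pics/s6c.png

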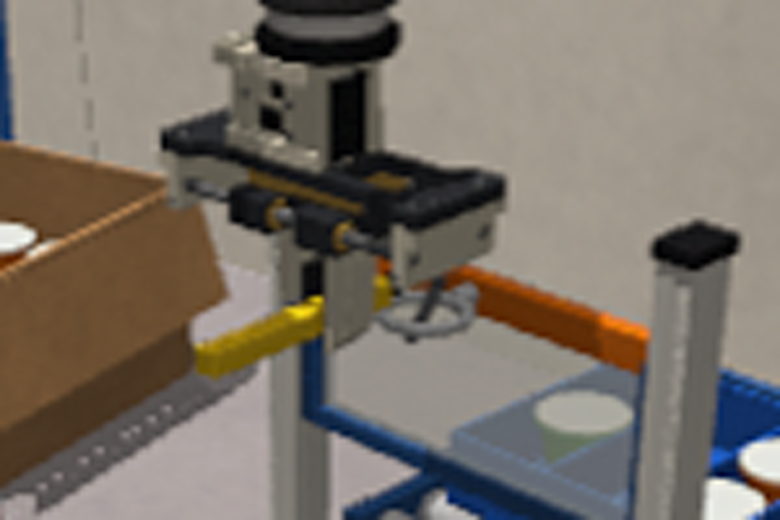

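The prong is through the ring. I'll shift 6 mm back, so that the near bar lies on the rod clear of the collar, then draw down in stages.

```bash
python3 -m handwheel '[[[0,0,0.6,0],[0.5,0,0,0],[0.5,0,0,0],[0.5,0,0,0],[0.5,0,0,0],[0.5,0,0,0],[0,0,0,0]]]'
python3 -m handwheel '[[[0.5,0,0,0],[0.5,0,0,0],[0.5,0,0,0],[0.5,0,0,0],[0,0,0,0],[0,0,0,0]]]'
python3 - <<'E'
from pole import *
from ring import *
cap('wrist','w7'); cap('side','s7'); o=bot.get_obs(); print(o['tool_pos'],o['contact_force'],o['moment'],o['grip_width']); ringfit('w7',z0=260,tol=15); polefit('w7')
a=cv2.imread('pics/s7.png')[90:190,240:390]; cv2.imwrite('pics/s7c.png',cv2.resize(a,(780,520),interpolation=cv2.INTER_CUBIC))
E
```

```text
time: 9.9
tool_pos: [574.7, 31.3, 267.4]
tcp_rot: [0.004, 1.569, 3.104]
contact_force: [0.5, 1.0, -1.2]
grip_width: 15.6
time: 10.4
tool_pos: [574.6, 31.3, 248.1]
tcp_rot: [0.01, 1.569, 3.11]
contact_force: [-0.1, -0.3, -1.0]
grip_width: 15.8
[574.78644742  31.30304046 248.48629434] [ 1.05557766 -0.00852533  0.17834055] [ 0.05409587 -0.04925506  0.03706186] 15.505846099654638
12609 ring [661.87629033  27.87859258] ztop [260.91672375 271.80199072] res 5.473067782311534 y-range -1.3661935818469786 56.94897710130657 xmin 620.0130587064417
ring in tool: fwd 87.1 lat -0.3
36 fwd 101.0 lat -17.3 19.1 top -8.3 13
50 fwd 96.5 lat -4.0 19.7 top -8.7 23
64 fwd 91.6 lat -4.0 3.6 top -4.9 22
78 fwd 86.8 lat -4.3 3.5 top -0.9 23
92 fwd 82.2 lat -4.3 20.4 top 1.4 24
106 fwd 77.5 lat -18.1 20.1 top 0.6 37
120 fwd 72.2 lat -18.3 20.5 top -6.2 57
134 fwd 67.1 lat -18.6 18.4 top -6.3 97
148 fwd 62.6 lat -8.2 7.3 top -0.7 41
162 fwd 57.9 lat -4.1 3.3 top 1.3 21
176 fwd 53.3 lat -8.0 6.7 top 4.2 40
190 fwd 48.2 lat -7.6 6.7 top 4.6 39
204 fwd 43.3 lat -8.2 7.3 top 6.0 43
218 fwd 37.9 lat -8.3 7.4 top 6.0 43
232 fwd 32.4 lat -8.4 7.1 top 6.1 42
246 fwd 26.7 lat -8.5 7.2 top 6.0 42
260 fwd 20.7 lat -15.4 13.8 top 5.7 66
274 fwd 10.4 lat -20.4 22.8 top -2.8 104
288 fwd 9.0 lat -15.5 14.1 top 6.2 78
```

View pics/w7.png

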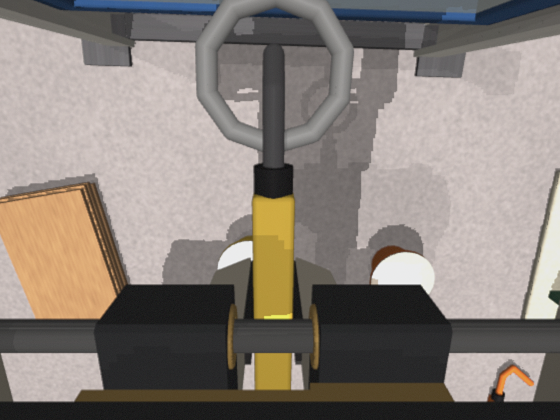

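View pics/s7c.png

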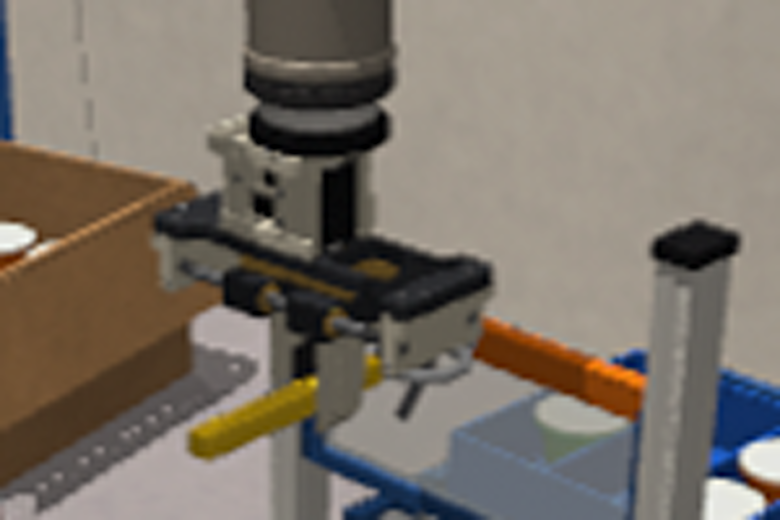

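The hook holds the ring, the gate is coming down and the pole stays level in the grip. Continuing.

```bash
python3 -m handwheel '[[[1,0,0,0],[1,0,0,0],[1,0,0,0],[1,0,0,0],[1,0,0,0],[0,0,0,0]]]'
python3 -m handwheel '[[[1,0,0,0],[1,0,0,0],[1,0,0,0],[1,0,0,0],[0.6,0,0,0],[0,0,0,0]]]'
python3 -m handwheel '[[[0.4,0,0,0],[0.2,0,0,0],[0,0,0,0]]]'
python3 - <<'E'
from pole import *
from ring import *
cap('wrist','w8'); cap('side','s8'); o=bot.get_obs(); print(o['tool_pos'],o['contact_force'],o['moment'],o['grip_width']); ringfit('w8',z0=147,tol=12); polefit('w8')
a=cv2.imread('pics/s8.png')[120:260,240:440]; cv2.imwrite('pics/s8c.png',cv2.resize(a,(780,546),interpolation=cv2.INTER_CUBIC))
E
```

```text
time: 11.0
tool_pos: [573.4, 31.3, 195.6]
tcp_rot: [-0.02, 1.565, 3.079]
contact_force: [-0.1, 0.1, -1.3]
grip_width: 15.8
time: 11.5
tool_pos: [573.9, 31.3, 150.6]
tcp_rot: [-0.008, 1.567, 3.091]
contact_force: [0.0, 0.0, -1.1]
grip_width: 15.7
time: 11.75
tool_pos: [574.9, 31.3, 146.5]
tcp_rot: [0.318, 1.571, -2.866]
contact_force: [-0.3, 0.1, -0.6]
grip_width: 15.7
[574.92162324  31.26260487 146.74843461] [-0.77406054  0.026094   -0.49790247] [ 0.00918517  0.0476956  -0.0094519 ] 15.543685188108396
3131 ring [659.60646749  27.94488237] ztop [158.21609211 158.93666256] res 3.9834108669563513 y-range -1.0731129554131087 56.89897350914841 xmin 630.593533062254
ring in tool: fwd 84.7 lat -0.3
36 fwd 100.8 lat -17.5 19.2 top -7.3 13
50 fwd 96.4 lat -4.0 19.5 top -8.6 23
64 fwd 91.5 lat -4.4 3.1 top -3.9 22
78 fwd 86.8 lat -4.3 3.4 top -0.3 23
92 fwd 82.2 lat -4.3 20.2 top 1.5 24
106 fwd 77.5 lat -18.2 20.1 top 1.3 35
120 fwd 72.2 lat -18.3 20.6 top -5.7 56
134 fwd 67.1 lat -18.5 18.4 top -5.7 99
148 fwd 61.9 lat -9.3 8.8 top -5.5 48
162 fwd 57.8 lat -4.6 3.2 top 1.2 22
176 fwd 53.4 lat -7.9 6.6 top 4.7 39
190 fwd 48.2 lat -7.5 6.7 top 4.7 39
204 fwd 43.3 lat -8.2 7.3 top 6.2 43
218 fwd 37.9 lat -8.3 7.4 top 6.1 43
232 fwd 32.3 lat -8.4 7.0 top 6.0 41
246 fwd 26.7 lat -8.5 7.2 top 6.1 41
260 fwd 20.8 lat -15.3 13.9 top 5.8 66
274 fwd 10.4 lat -20.3 22.8 top -2.8 105
288 fwd 9.0 lat -15.6 14.2 top 6.4 78
```

View pics/w8.png

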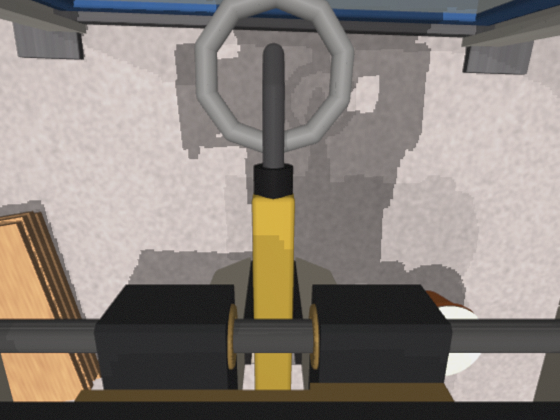

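View pics/s8c.png

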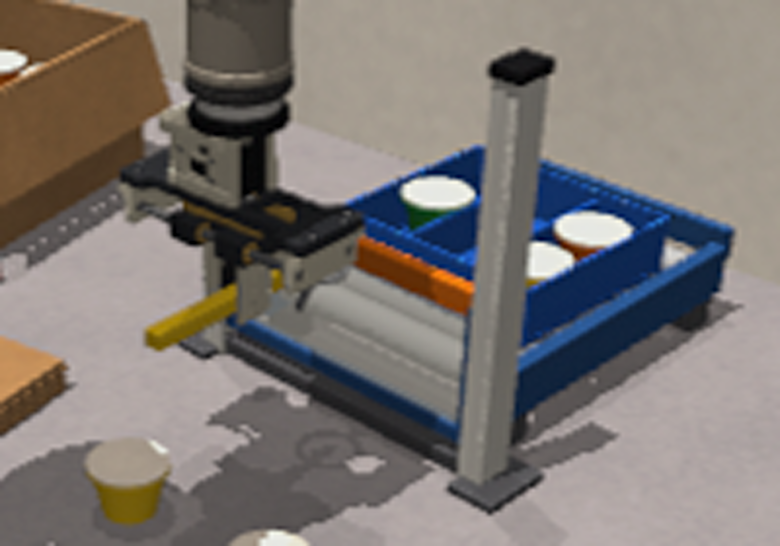

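The gate has about 8 mm to go (ring top at 158). Finishing gently.

```bash
python3 -m handwheel '[[[0.3,0,0,0],[0.3,0,0,0],[0.2,0,0,0],[0,0,0,0],[0,0,0,0]]]'
python3 -m handwheel '[[[0.2,0,0,0],[0.1,0,0,0],[0,0,0,0],[0,0,0,0],[0,0,0,0]]]'
python3 - <<'E'
from pole import *
from ring import *
cap('wrist','w9'); cap('side','s9'); o=bot.get_obs(); print(o['tool_pos'],o['contact_force'],o['moment'],o['grip_width']); ringfit('w9',z0=147,tol=12); polefit('w9')
E
```

```text
time: 12.27
tool_pos: [574.9, 31.2, 138.5]
tcp_rot: [0.174, 1.57, -3.01]
contact_force: [0.9, -0.4, 0.0]
grip_width: 15.7
time: 12.68
tool_pos: [575.0, 31.2, 135.8]
tcp_rot: [2.385, 1.571, -0.798]
contact_force: [-0.4, 0.0, 2.8]
grip_width: 16.1
[574.99795228  31.2535373  135.84165337] [-1.62357758 -0.97097439  2.40613705] [ 0.00109924 -0.03873619 -0.00690382] 15.703262226726928
11972 ring [662.6970262   27.82924398] ztop [149.89407064 157.9011986 ] res 5.042198415750969 y-range -1.3669258949295227 56.93925882631402 xmin 620.1620367107843
ring in tool: fwd 87.8 lat -0.3
36 fwd 100.8 lat -17.2 19.0 top -6.7 12
50 fwd 96.3 lat -4.0 19.5 top -7.2 23
64 fwd 91.5 lat -4.3 3.1 top -3.4 22
78 fwd 86.7 lat -4.3 3.5 top 0.8 23
92 fwd 82.2 lat -4.2 20.1 top 2.4 24
106 fwd 77.5 lat -18.3 20.1 top 1.4 35
120 fwd 72.3 lat -18.2 20.4 top -4.5 55
134 fwd 67.2 lat -18.4 18.8 top -4.7 97
148 fwd 62.0 lat -10.1 9.6 top -4.7 52
162 fwd 58.1 lat -4.5 3.2 top 2.5 22
176 fwd 53.5 lat -7.8 6.6 top 5.0 40
190 fwd 48.3 lat -8.0 6.7 top 5.2 40
204 fwd 43.4 lat -8.5 7.2 top 6.5 42
218 fwd 38.1 lat -8.3 7.4 top 6.7 42
232 fwd 32.5 lat -8.3 7.0 top 6.4 42
246 fwd 26.8 lat -8.5 7.2 top 6.4 42
260 fwd 20.7 lat -15.2 13.9 top 5.7 65
274 fwd 10.4 lat -20.3 22.3 top -2.9 103
288 fwd 9.1 lat -15.5 14.1 top 6.4 78
```

The contact force rose by about 4 N and the ring top is at about 150, so ring z ≈ 146 and the gate is at its stop. Now unhook.

```bash
python3 -m handwheel '[[[-0.5,0,0,0],[-0.5,0,-0.5,0],[0,0,0,0],[0,0,0,0]]]'
python3 - <<'E'
from pole import *
from ring import *
cap('wrist','w10'); o=bot.get_obs(); print(o['tool_pos'],o['contact_force']); ringfit('w10',z0=147,tol=6)
E
python3 -m handwheel '[[[-0.8,0,0,0],[-0.8,0,0,0],[-0.8,0,0,0],[0,0,0,0]]]'
python3 -m handwheel '[[[-0.8,0,0,0],[-0.8,0,0,0],[-0.8,0,0,0],[0,0,0,0]]]'
python3 - <<'E'
from pole import *
from ring import *
cap('wrist','w11'); cap('side','s11'); o=bot.get_obs(); print(o['tool_pos'],o['contact_force']); ringfit('w11',z0=147,tol=9)
E
```

```text
time: 13.12
tool_pos: [580.5, 31.0, 146.0]
tcp_rot: [3.019, 1.57, -0.165]
contact_force: [0.1, 0.1, -0.3]
grip_width: 15.9
[580.054715    31.05533746 145.62800417] [-0.41756366 -0.27210901 -1.38631178]
7809 ring [662.23826881  27.9204714 ] ztop [149.20553102 150.61813936] res 2.1684250327893224 y-range -0.9743872677498437 56.86878843535469 xmin 634.664566387309
ring in tool: fwd 82.2 lat -0.3
time: 13.5
tool_pos: [581.1, 31.0, 172.2]
tcp_rot: [3.084, 1.567, -0.099]
contact_force: [0.3, -0.3, -1.3]
grip_width: 15.3
time: 13.83
tool_pos: [580.9, 31.0, 196.0]
tcp_rot: [3.079, 1.567, -0.104]
contact_force: [-0.4, 0.2, -1.3]
grip_width: 15.6
[580.14674819  31.04519438 194.17367545] [-0.44351969  0.83740055 -1.57193868]
4353 ring [661.94460119  27.95252291] ztop [147.61177253 149.05336085] res 2.107263787764039 y-range -1.060536461582405 57.03809730719924 xmin 634.6918272278007
ring in tool: fwd 81.8 lat -0.4
```

View pics/w11.png

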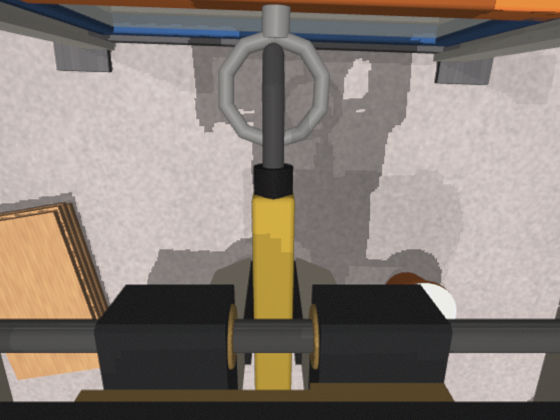

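View pics/s11.png

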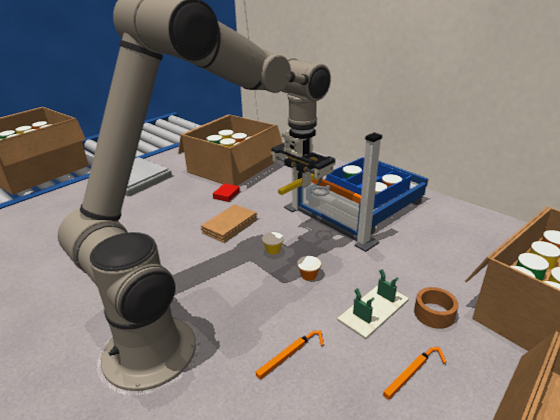

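The hook is out and the ring is still at z ≈ 146. Going back over the cradle.

```bash
python3 -m handwheel '[[[-1,0,0,0],[-2,0,0,0],[-2,0,0,0],[0,0,1,0],[0,0,2,0],[0,0,2,0],[0,0,2,0],[0,0,0.93,0]]]'
python3 -m handwheel '[[[0,2,0,0],[0,3,0,0],[0,3,0,0],[0,3,0,0],[0,3,0,0],[0,3,0,0],[0,3,0,0],[0,3,0,0]]]'
python3 -m handwheel '[[[0,3,0,0],[0,3,0,0],[0,3,0,0],[0,2,0,0],[0,1.16,0,0],[0,0,0,0],[0,0,0,0],[0,0,0,0]]]'
python3 -m handwheel '[[[2,0,0,0],[3,0,0,0],[3,0,0,0],[2,0,0,0],[1.5,0,0,0],[0,0,0,0],[0,0,0,0],[0,0,0,0]]]'
python3 - <<'E'
from pole import *
cap('wrist','w12'); o=bot.get_obs(); print(o['tool_pos'],o['contact_force'],o['tcp_rot']); polefit('w12')
a=cv2.addWeighted(cv2.imread('pics/w12.png'),.5,cv2.imread('pics/w3.png'),.5,0); cv2.imwrite('pics/w12b.png',a)
E
```

```text
time: 14.6
tool_pos: [498.7, 34.6, 244.1]
tcp_rot: [0.044, 1.57, -3.139]
contact_force: [0.3, -0.4, -1.1]
grip_width: 15.6
time: 15.27
tool_pos: [491.1, -197.1, 244.0]
tcp_rot: [2.645, 1.57, -0.539]
contact_force: [0.7, 0.5, -0.7]
grip_width: 15.5
time: 15.93
tool_pos: [486.1, -315.6, 243.7]
tcp_rot: [-1.292, 1.57, 1.809]
contact_force: [-0.1, -0.2, -0.7]
grip_width: 15.9
time: 16.6
tool_pos: [486.8, -316.6, 130.2]
tcp_rot: [2.497, 1.569, -0.685]
contact_force: [-0.4, 0.6, -0.3]
grip_width: 15.6
[ 486.85717401 -316.93435445  130.46598406] [ 1.03057058  0.16945132 -1.66101844] [ 2.48069766  1.56780737 -0.70228894]
50 fwd 96.4 lat -4.1 3.2 top -7.6 21
64 fwd 91.5 lat -4.3 3.1 top -3.9 22
78 fwd 86.8 lat -4.3 3.0 top -0.1 22
92 fwd 82.2 lat -4.3 3.4 top 2.1 23
106 fwd 77.5 lat -4.3 3.0 top 1.8 22
120 fwd 72.8 lat -4.4 3.1 top 2.0 22
134 fwd 68.0 lat -4.4 3.2 top 1.9 21
148 fwd 63.0 lat -4.5 3.1 top 1.7 22
162 fwd 58.0 lat -4.5 3.2 top 2.0 22
176 fwd 53.4 lat -7.9 6.7 top 4.6 40
190 fwd 48.2 lat -8.0 21.7 top 4.8 41
204 fwd 43.3 lat -8.6 7.3 top 6.2 43
218 fwd 38.0 lat -8.2 6.9 top 6.4 42
232 fwd 32.4 lat -8.4 7.0 top 6.2 41
246 fwd 26.7 lat -8.5 7.1 top 6.1 42
260 fwd 20.7 lat -15.4 13.8 top 5.6 66
274 fwd 10.4 lat -20.5 22.9 top -2.8 105
288 fwd 9.1 lat -15.5 14.2 top 6.4 78
```

View pics/w12b.png

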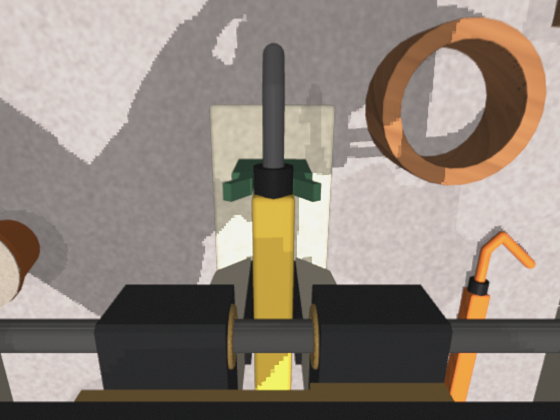

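The overlay with the picture from after the first lift coincides exactly, at pole column 273, so I can go straight down. The earlier grip was at TCP z ≈ 50, so I go down 79 mm and release.

```bash
python3 -m handwheel '[[[2,0,0,0],[2,0,0,0],[1.5,0,0,0],[1.2,0,0,0],[0.8,0,0,0],[0.4,0,0,0],[0,0,0,0],[0,0,0,0]]]'
python3 - <<'E'
from pole import *
cap('wrist','w13'); o=bot.get_obs(); print(o['tool_pos'],o['contact_force'])
E
```

```text
time: 17.32
tool_pos: [486.6, -317.3, 50.8]
tcp_rot: [2.455, 1.569, -0.729]
contact_force: [-0.2, 0.2, -1.6]
grip_width: 15.9
[ 486.49048359 -317.35691273   50.72324786] [ 0.17410764 -0.63689869 -0.34406806]
```

View pics/w13.png

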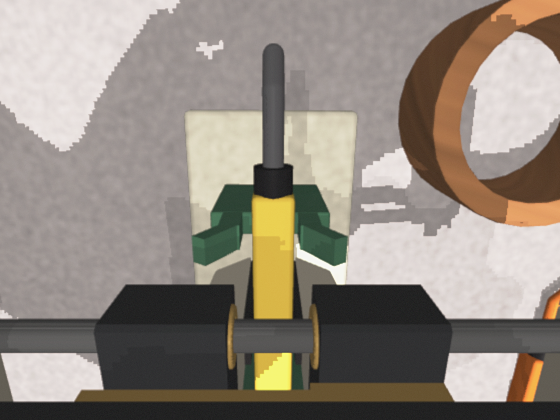

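The pole is in the slots. Release, then raise straight up.

```bash
python3 -m handwheel '[[[0,0,0,0],[0,0,0,0],[0,0,0,0],[0,0,0,0],[0,0,0,0],[0,0,0,0],[0,0,0,0]]]' 0.5
python3 -m handwheel '[[[-1,0,0,0],[-2,0,0,0],[-3,0,0,0],[-3,0,0,0],[-4,0,0,0],[-4,0,0,0],[-3,0,0,0]]]'
python3 -m handwheel '[[[0,0,2,0],[0,0,4,0],[0,0,4,0],[0,0,4,0],[0,0,4,0],[0,0,0,0],[0,0,0,0]]]'
python3 - <<'E'
from h import *
cap('wrist','w14'); cap('top','t14'); cap('side','s14'); o=bot.get_obs(); print(o['tool_pos'],o['contact_force'],o['grip_width'])
exec(open('m.py').read().replace('top0','t14').replace('cropA','cropA2').replace('cropB','cropB2').split("for l in")[0])
e=C[135:165,245:290].reshape(-1,3); q=e[(e[:,2]>135)&(e[:,2]<162)&(e[:,0]<690)]; print('ring z',np.median(q,0),len(q))
E
```

```text
time: 17.95
tool_pos: [485.9, -316.9, 49.7]
tcp_rot: [2.416, 1.571, -0.768]
contact_force: [-0.4, -0.8, -0.5]
grip_width: 45.8
time: 18.53
tool_pos: [486.2, -317.1, 254.3]
tcp_rot: [2.463, 1.567, -0.721]
contact_force: [0.9, -0.6, -0.1]
grip_width: 45.7
time: 19.12
tool_pos: [304.7, -309.4, 250.9]
tcp_rot: [2.233, 1.569, -0.954]
contact_force: [1.0, -0.5, -0.1]
grip_width: 45.9
[ 306.92540852 -309.62411575  250.28446787] [ 0.15616067 -0.412431    0.01259557] 46.116195904663954
handle 34 med [ 473.3 -315.6   73.6] min [ 398.5 -322.2   60.2] max [ 531.4 -308.2   85.5]
  c [ 480.4 -315.3] ang -2.95 ext -82.1 51.1
green 11 med [ 516.5 -296.4   76.9] min [ 511.7 -311.1   50. ] max [ 519.6 -292.3   91.8]
  c [ 515.9 -298.7] ang -88.69 ext -6.5 12.4
base 760 med [ 487.1 -297.2    8.7] min [ 351.8 -432.9    5. ] max [ 611.1 -223.7   19.1]
  c [ 488.9 -306.5] ang -17.55 ext -155.7 141.2
rail 13 med [722.5 141.7 156.5] min [719.4 121.2 152.3] max [723.8 161.3 165.8]
  c [722.1 141.6] ang 89.24 ext -20.5 19.7
posts 287 med [ 706.5 -111.7  360.1] min [ 675.6 -141.5  347.4] max [739.5 186.7 371.3]
  c [706.5  21.8] ang 85.68 ext -164.0 165.9
  return _methods._mean(a, axis=axis, dtype=dtype,
  ret = um.true_divide(
Traceback (most recent call last):
ValueError: zero-size array to reduction operation minimum which has no identity
```

View pics/t14.png

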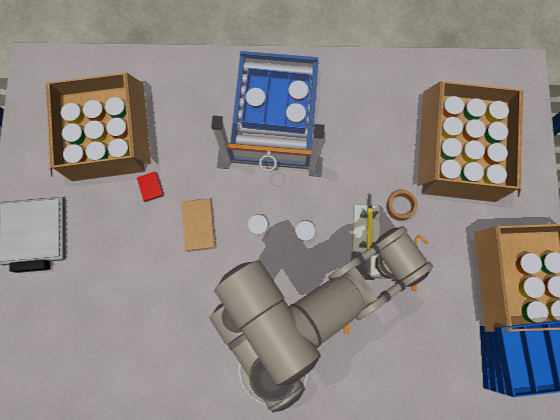

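View pics/s14.png

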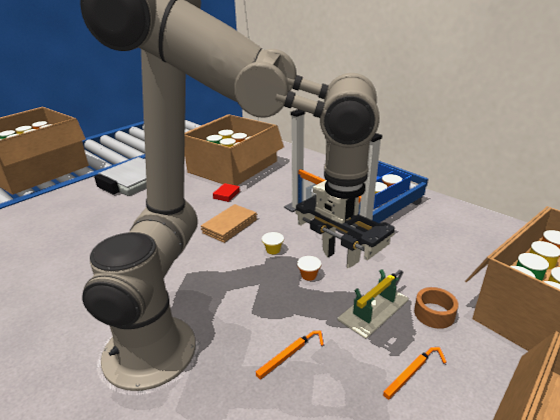

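The gate is down: rail at row 150 and ring at (268,162) in the top view. In the side view the pole lies level in both forks at (378,290), and the cups and other goods are where they were. One numeric check of the pole and the gate before handing in.

Run:
```python
from h import *
import warnings
m=bot.camera_model('top'); C=cloud(m,np.load('pics/t14.npy'))
e=C[150:178,248:290].reshape(-1,3); q=e[(e[:,2]>135)&(e[:,2]<165)&(e[:,0]<690)]; print('ring(top)',np.median(q,0),len(q))
p=cv2.imread('pics/w14.png'); d=np.load('pics/w14.npy'); C=cloud(bot.camera_model('wrist'),d); h=cv2.cvtColor(p,cv2.COLOR_BGR2HSV)
M=(h[...,0]>20)&(h[...,0]<34)&(h[...,1]>150)&(h[...,2]>80)&(C[...,2]>55)&(C[...,2]<100); P=C[M]; t=P[P[:,2]>70]; print(len(t),t.min(0),t.max(0),t.mean(0))
for x in range(400,540,20):
  s=t[abs(t[:,0]-x)<5]
  if len(s): print(x,s[:,1].min().round(1),s[:,1].max().round(1),np.median(s[:,2]).round(1))
```

```text
ring(top) [662.97994693  25.9267569  148.74400207] 112
1527 [ 395.59428841 -322.06907594   71.84915999] [ 457.28986857 -305.42599758   77.36121285] [ 427.04436717 -313.91880193   74.5490303 ]
400 -320.2 -305.8 74.5
420 -321.0 -305.9 74.6
440 -321.7 -306.9 74.6
460 -322.1 -307.8 74.3
```

View pics/w14.png

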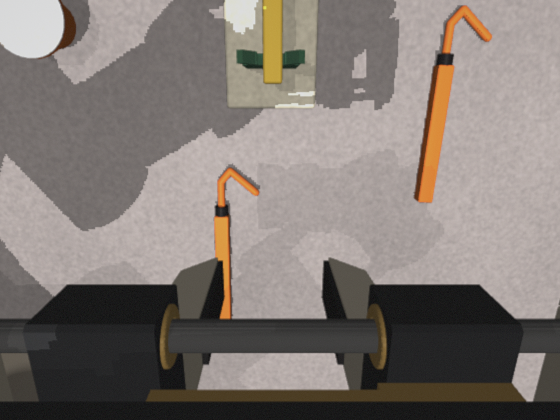

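```bash
python3 -c "
from plant import bot
print(bot.close_job()); print(bot.get_obs()['time'])"
```

```text
the job is handed in; nothing more can be done
None
the job is handed in; nothing more can be done
```

The job is handed in, at about 19.3 s of the 64 s allowed. I took the yellow pole from its cradle, put its hook down through the ring and drew the gate to its stop. Then I unhooked it, laid it back in both forks and moved the open gripper clear.

- **Gate:** the ring centre was at z ≈ 146 mm by the wrist camera after unhooking, against 147 mm when fully down. The top camera's median of the ring's visible surface was 149 mm, which fits a ring centre of about 145 to 147 mm.
- **Pole:** its top is level at 74.5 mm, against 74.8 mm before I took it. The handle's end lies about 2 mm from where it started, and it is within about 1 mm across.
- **Other goods:** in the last top and side pictures the cups, card, tape and ink pad look unmoved. I did not measure their positions.
- **Contact:** I saw no sign of the arm or gripper touching the lane or gate.
- **Failed check:** one ring-height measurement in my last script failed because it looked in the wrong image window. I repeated it with the right window, and that is the top-camera figure above.

The job reports no verdict, so I have no confirmation beyond these checks.

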